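# Release the latched mode key on the extractor box

### The job

Exactly one of the four identical mode keys on the white control box, any of them, is latched down and keeps the bench extractor running. Tap the keys lightly with a fingertip to find it, then press that key fully in and let it go so that it pops back up, leaving all four keys up. Do not push any of the other keys more than half-way in, and leave the bottle, the jar and the case standing and lying where they are.

Things in the scene. Friction and masses are not known exactly. Their poses are not given: they have to be found in the camera images.
- box: white control box screwed to the bench, 100 mm (x) x 300 mm (y) x 50 mm high, on a steel foot plate 130 x 260 x 6 mm; origin at the centre of its underside, z up, y along the row of four keys towards the end with a dark vent. The keys have square caps 20 x 20 mm, 50 mm apart, each in a black collar 28 x 28 mm whose top is 56 mm above the bench. Exactly one key is latched down at the start.
- spot1 (a point): key 1 (nearest the vent, y = +55 mm on the box): centre of its top face when it is UP, 70 mm above the bench; a fixed point of the box, it does not move with the key. Heights: an up key's top is 70 mm above the bench, a latched one's 64 mm, a key pushed fully in 61 mm (9 mm travel).
- spot2 (a point): key 2 (y = +5 mm): centre of its top face when it is UP, 70 mm above the bench; a fixed point of the box, it does not move with the key. Springs: about 2.5 N starts an up key moving and 4 N holds it fully in; a latched key resists with 3.5 to 4 N and then a hard stop.
- spot3 (a point): key 3 (y = -45 mm): centre of its top face when it is UP, 70 mm above the bench; a fixed point of the box, it does not move with the key. Release: push the latched key fully in, 3 mm further, with 6 to 10 N for a quarter of a second or more; let go and it pops up to stay up.
- spot4 (a point): key 4 (far end, y = -95 mm): centre of its top face when it is UP, 70 mm above the bench; a fixed point of the box, it does not move with the key. Mistakes: an up key let go before it is fully in comes back up; one pushed fully in latches down, which spoils the job.
- key_a (a joint): depth of the key that starts latched, at whichever of the four spots it sits (this changes every time, and the name does not tell): -0.006 m = up, 0 = latched, +0.003 m = fully in
- key_b (a joint): depth of one of the three keys that start up, at any of the other spots (the name does not tell which): -0.006 m = up, 0 = latched, +0.003 m = fully in
- key_c (a joint): depth of one of the three keys that start up, at any of the other spots (the name does not tell which): -0.006 m = up, 0 = latched, +0.003 m = fully in
- key_d (a joint): depth of one of the three keys that start up, at any of the other spots (the name does not tell which): -0.006 m = up, 0 = latched, +0.003 m = fully in
- bottle: glass bottle, 52 mm across, 115 mm high, standing near one end of the box on the robot's side; origin at the centre of its underside
- jar: clear jar with white lid, 56 mm across, 55 mm high, standing near the other end of the box; origin at the centre of its underside
- case: white closed instrument case 34 x 170 x 18 mm, lying behind the box as seen from the robot; origin at the centre of its underside, y along its length
Not all that is in view belongs to the job. Of the things that look like the bottle, the smallest one is meant. Several things look just like the jar: the one meant starts farthest to the robot's right.

How it is judged:
By the outcome, as a careful person would: the job done as asked, in the order asked, and still so for the second after the job is handed in, with the robot touching nothing.
It also fails if it takes over 45 s, if anything falls off the work surface, if the arm or the gripper's body presses on something with over 40 N, if the wrist force passes 120 N, or if a joint passes its speed limit or range.

### The arm

A 6-joint arm with a two-finger parallel gripper is mounted at the origin on the work surface. World frame = base frame: x ahead of the robot, y to its left, z up, the work surface at z = 0. Lengths are in m, angles in degrees, forces in N, time in s.
With the tool pointing down it reaches from about 0.375 to 0.9 m from the base axis. Payload 3.1 kg.
Tool frame: the origin (TCP) lies on the centre line of the jaws, within the pads' length; the fingertips stand 14 mm ahead of it and the grasp point (between the pads) lies 5 mm behind it (bot.tips_ahead is the distance from the TCP to the fingertips, in m); z points along the fingers, y is the line along which they close (so a half turn about z gives the same grasp; the last joint's range is limited). The gripper opens to 87 mm and grips with 3 to 60 N. Pads are 19 mm wide; open, the fingers measure 117 mm over their backs; the gripper's body (75 mm by 190 mm) begins 51 mm behind the grasp point.
Start: joints at [65.804, 30.224, 82.088, -0, 67.689, -10.227], TCP at [0.151, 0.607, 0.237] pointing down, gripper open.
Joint ranges: [-176.69, 176.69], [-43.24, 126.21], [12.49, 139.97], [-82, 262], [0, 151.66], [-163.58, 163.58]. Speed limits (degrees/s): [159.86, 159.86, 180, 180, 180, 180].

### API

Orientations are given as a 3x3 rotation matrix whose columns are the frame's x, y, z axes.
In Python, from rig import bot gives the robot as it stands.
- The arm moves only by the tool play_rows, never from a script. Its argument "moves" is a list that holds one entry, the list of rows, each a list of 6 numbers: the shift along the tool's x, y, z in mm, then the turn, a rotation vector about the tool's x, y, z in rad. A call has 1 to 5 rows; each row shifts and turns the commanded pose from where the row before left it, along the tool's axes as they then stand; what a row does not reach is not made up. A row lasts 1/10 s, in which the tool goes at most 50 mm and 8.59 degrees, less where a joint would pass 70% of its speed; a pose out of reach is approached as far as the arm can. A call with a gripper value outside its range is refused whole. "fingers" is the opening, from -1 (shut) to 1 (fully open), set as the call begins (left out, the last holds). The fingers move at their own pace and stop on an object; the grip force is fixed at half the most. Time passes only in rows, so rows that do not move let the fingers close. It gives the time, the measured TCP pose, the force, the opening and the grip force at its end, in the units of the state.
- bot.read_state(): the state, without advancing time (a new reading comes with each control period).
- bot.capture(name): name is "scene" or "top" or "wrist"; returns a dict with "image" (384x512x3 uint8, blue, green, red), "fx", "fy", "cx", "cy" (pixels), "R" (3x3) and "t" (3): a world point X has camera coordinates R X + t. Camera axes: x right, y down, z forward; pixel columns grow to the right and rows downward; lengths in m; the calibration is good to about 2 mm. A picture is of the moment at which its call begins. There is no depth.
- bot.hand_in(): hands the job in; it is judged then, once.
Trained networks look in a picture, given as the dict that the camera call returned (one of the last four; its "shot" number tells which), for a name from the list of things; names that differ only in an ending like _2 or _b are one class to them, and where a whole thing is asked for, a point or a joint stands for the part that bears it (a point fixed in the world has none). Each returns a list of dicts, best first, with "confidence" (0 to 1); they miss things now and then, are a little off and sometimes report something else, mostly with a low value. They report only what shows in the picture. A call takes as long as a camera call. They do not tell look-alikes from the thing itself.
- bot.search_frame(picture, query): "centre" ([column, row] in pixels, amid what is visible of it).
- bot.silhouettes(picture, query): "pixels" (384x512 bool, what is visible of it) and "centre" ([column, row] in pixels, amid what is visible of it).
- bot.pinpoint(picture, query): "centre" ([column, row] in pixels: a listed point, or the origin of a listed thing).
The state is a dict: "time_s": time; "joint_positions": joint angles; "qvel": joint speeds; "tau": joint torques, N m; "position": TCP position; "tcp_rot": TCP orientation; "force": force on the tool from outside, world axes, zero at the start; "moment": the same for the moment, N m; "opening": opening from 0.0 (shut) to 1.0 (fully open); "grasp_force": force on a finger pad.
Only numpy, scipy, OpenCV 4.12 (cv2) and the standard library are available. Lean on these libraries where they do the work, as an engineer would, in place of code of your own. Each camera call takes 0.05 s, during which the arm holds its last target. There are 200 camera calls.

## Working session

There is one attempt and no reset: what is moved stays moved. The work goes in short steps, Python scripts to look and compute and a tool call to move; the robot and the scene stay as the last step left them, time stands still between calls to the robot, and variables do not carry over. Pictures are saved under pics/ and viewed, at most 10 in all, crops included, and the job is handed in when it is done.

Besides the shell and the picture viewer there is one more tool, called after ">>>" as a command line: name --argument value ..., lists and objects as JSON in quotes. play_rows: Moves the arm, as the interface text tells. Its arguments: {"type":"object","properties":{"moves":{"type":"array","items":{"type":"array","items":{"type":"array","items":{"type":"number"}}}},"fingers":{"type":"number"}},"required":["moves"]}

```bash
mkdir -p pics; cat > h.py <<'E'
import numpy as np,cv2
from rig import bot
def ray(p,uv,z):
    R=np.array(p["R"]);t=np.array(p["t"]);c=-R.T@t
    d=R.T@np.array([(uv[0]-p["cx"])/p["fx"],(uv[1]-p["cy"])/p["fy"],1]);return c+d*(z-c[2])/d[2]
E
python3 - <<'E'
from h import *
s=bot.read_state();print(s["position"],s["tcp_rot"],s["force"])
H=dict(spot1=.07,spot2=.07,spot3=.07,spot4=.07,bottle=0,jar=0,case=0,box=0)
ims=[]
for n in("scene","top"):
    p=bot.capture(n);ims.append(p["image"]);cv2.imwrite(f"pics/{n}0.png",p["image"])
    for q,z in H.items():
        for r in bot.pinpoint(p,q)[:4]:
            print(n,q,np.round(r["centre"]),round(r["confidence"],2),ray(p,r["centre"],z).round(3))
E
```

```text
[0.15055843 0.60586773 0.23557059] [[-9.70422731e-01  2.41410388e-01 -8.64746887e-04]
 [ 2.41411664e-01  9.70420795e-01 -1.97222088e-03]
 [ 3.63053753e-04 -2.12264795e-03 -9.99997681e-01]] [ 0.18693073 -0.43514645 -0.466807  ]
scene spot1 [274. 245.] 0.96 [0.616 0.197 0.07 ]
scene spot1 [269. 228.] 0.88 [0.6   0.159 0.07 ]
scene spot1 [266. 191.] 0.84 [0.548 0.076 0.07 ]
scene spot1 [267. 209.] 0.62 [0.573 0.117 0.07 ]
scene spot2 [274. 245.] 0.96 [0.616 0.197 0.07 ]
scene spot2 [269. 228.] 0.88 [0.6   0.159 0.07 ]
scene spot2 [266. 191.] 0.84 [0.548 0.076 0.07 ]
scene spot2 [267. 209.] 0.62 [0.573 0.117 0.07 ]
scene spot3 [274. 245.] 0.96 [0.616 0.197 0.07 ]
scene spot3 [269. 228.] 0.88 [0.6   0.159 0.07 ]
scene spot3 [266. 191.] 0.84 [0.548 0.076 0.07 ]
scene spot3 [267. 209.] 0.62 [0.573 0.117 0.07 ]
scene spot4 [274. 245.] 0.96 [0.616 0.197 0.07 ]
scene spot4 [269. 228.] 0.88 [0.6   0.159 0.07 ]
scene spot4 [266. 191.] 0.84 [0.548 0.076 0.07 ]
scene spot4 [267. 209.] 0.62 [0.573 0.117 0.07 ]
scene bottle [359. 307.] 0.75 [0.534 0.384 0.   ]
scene jar [380. 235.] 0.94 [0.374 0.29 
[... 620 characters left out ...]

top spot3 [261. 206.] 0.78 [0.56  0.074 0.07 ]
top spot3 [245. 201.] 0.6 [0.572 0.116 0.07 ]
top spot3 [227. 187.] 0.55 [0.611 0.167 0.07 ]
top spot4 [211. 183.] 0.92 [0.619 0.209 0.07 ]
top spot4 [261. 206.] 0.78 [0.56  0.074 0.07 ]
top spot4 [245. 201.] 0.6 [0.572 0.116 0.07 ]
top spot4 [227. 187.] 0.55 [0.611 0.167 0.07 ]
top bottle [150. 142.] 0.84 [0.751 0.403 0.   ]
top bottle [150. 214.] 0.62 [0.539 0.391 0.   ]
top bottle [154. 179.] 0.55 [0.641 0.383 0.   ]
top jar [292. 244.] 0.83 [ 0.461 -0.017  0.   ]
top jar [264. 273.] 0.74 [0.379 0.062 0.   ]
top jar [183. 272.] 0.57 [0.378 0.289 0.   ]
top case [259. 160.] 0.84 [0.702 0.082 0.   ]
top box [231. 196.] 0.81 [0.595 0.159 0.   ]
```

View pics/scene0.png

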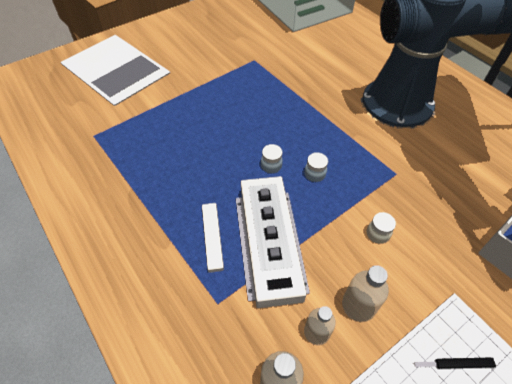

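View pics/top0.png

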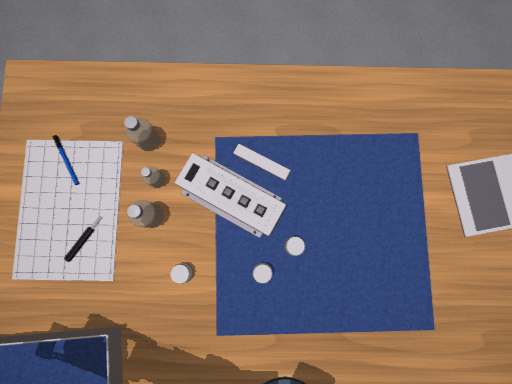

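The scene view shows the white box with four black keys, vent at its near end (column 280, row 283). In the top view the keys run from (211,183), nearest the vent, to (261,206).

Look-alikes:
- **Bottles (top view):** (139,130), (151,176) and (142,214). The smallest, at (151,176), is meant.
- **Jars (top view):** (180,273), (262,273) and (295,246). The robot's rightmost (lowest y), at (295,246), is meant.
- **Keys:** they are told apart only by order from the vent.

I'll go above the box with the fingers shut, then take the close look.

>>> play_rows --moves '[[[-41,-26,0,0,0,0],[-41,-26,0,0,0,0],[-41,-26,0,0,0,0],[-41,-26,0,0,0,0],[-41,-26,0,0,0,0]]]' --fingers -1

```text
time_s: 1.4
position: [0.3195, 0.4295, 0.2368]
tcp_rot: [[-0.971, 0.241, 0.001], [0.241, 0.971, 0.0], [-0.0, 0.001, -1.0]]
force: [1.0, 0.2, 0.4]
opening: 0.633
grasp_force: 0.0
```

>>> play_rows --moves '[[[-41,-26,0,0,0,0],[-41,-26,0,0,0,0],[-41,-26,0,0,0,0],[-41,-26,0,0,0,0],[-41,-26,0,0,0,0]]]'

```text
time_s: 1.9
position: [0.4872, 0.2536, 0.2368]
tcp_rot: [[-0.97, 0.242, 0.001], [0.242, 0.97, 0.0], [-0.0, 0.0, -1.0]]
force: [0.5, 0.9, -0.3]
opening: 0.172
grasp_force: 0.0
```

>>> play_rows --moves '[[[-41,-26,0,0,0,0],[-41,-26,0,0,0,0],[-41,-26,0,0,0,0],[0,0,0,0,0,0.1],[0,0,0,0,0,0.09]]]'

```text
time_s: 2.4
position: [0.5878, 0.148, 0.2363]
tcp_rot: [[-0.904, 0.427, 0.0], [0.427, 0.904, 0.0], [-0.0, 0.0, -1.0]]
force: [-1.0, -0.1, -0.3]
opening: 0.007
grasp_force: 0.0
```

```bash
cat > look.py <<'E'
from h import *
import sys
s=bot.read_state();P=np.array(s["position"]);print(s["time_s"],P,np.round(s["tcp_rot"],3).tolist(),s["force"],s["opening"])
p=bot.capture("wrist");cv2.imwrite(f"pics/{sys.argv[1]}.png",p["image"])
for q,z in dict(spot1=.07,box=0,bottle=0,jar=0).items():
    for r in bot.pinpoint(p,q)[:5]: print(q,np.round(r["centre"]),round(r["confidence"],2),ray(p,r["centre"],z).round(4))
E
python3 look.py w1
```

```text
2.4 [0.58778607 0.14797922 0.23626968] [[-0.904, 0.427, 0.0], [0.427, 0.904, 0.0], [-0.0, 0.0, -1.0]] [-0.97651135 -0.08657482 -0.33563086] 0.00698479815731862
spot1 [271. 175.] 0.83 [0.5953 0.1633 0.07  ]
spot1 [316. 176.] 0.79 [0.6164 0.2063 0.07  ]
spot1 [180. 170.] 0.73 [0.5492 0.0791 0.07  ]
spot1 [224. 170.] 0.61 [0.5696 0.1208 0.07  ]
box [264. 163.] 0.69 [0.5953 0.157  0.    ]
bottle [437. 121.] 0.86 [0.6385 0.3705 0.    ]
bottle [424.  28.] 0.85 [0.5314 0.3845 0.    ]
bottle [486. 189.] 0.6 [0.7521 0.4056 0.    ]
jar [ 79. 123.] 0.91 [ 0.4535 -0.0277  0.    ]
jar [113.  27.] 0.8 [0.3814 0.0691 0.    ]
```

View pics/w1.png

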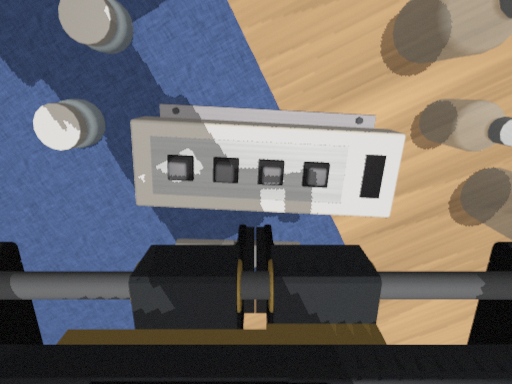

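The close view shows the keys at columns 180, 224, 271 and 316 near row 173, with the vent at (373,177). Key 1 is next to the vent. The positions agree with the top view to a few mm, so I'll go over key 1 and tap.

>>> play_rows --moves '[[[-1,34,10,0,0,0],[-1,34,30,0,0,0],[0,0,45,0,0,0],[0,0,45,0,0,0],[0,0,14,0,0,0]]]'

```text
time_s: 3.15
position: [0.613, 0.2109, 0.0878]
tcp_rot: [[-0.908, 0.418, -0.009], [0.418, 0.908, -0.002], [0.008, -0.005, -1.0]]
force: [-1.8, -0.7, -0.3]
opening: 0.008
grasp_force: 0.0
```

```bash
python3 look.py w2; python3 -c "
from h import *
p=bot.capture('scene');i=p['image'][150:310,180:400];cv2.imwrite('pics/s2.png',cv2.resize(i,None,fx=3.5,fy=3.5,interpolation=2))"
```

```text
3.15 [0.61299051 0.21092901 0.08776722] [[-0.908, 0.418, -0.009], [0.418, 0.908, -0.002], [0.008, -0.005, -1.0]] [-1.75218498 -0.66250455 -0.31491405] 0.007880312553607122
spot1 [ 89. 241.] 0.61 [0.5724 0.1194 0.07  ]
box [187. 208.] 0.87 [0.5951 0.1565 0.    ]
box [ 89. 240.] 0.4 [0.5856 0.0668 0.    ]
bottle [461. 146.] 0.8 [0.6383 0.3733 0.    ]
```

View pics/w2.png

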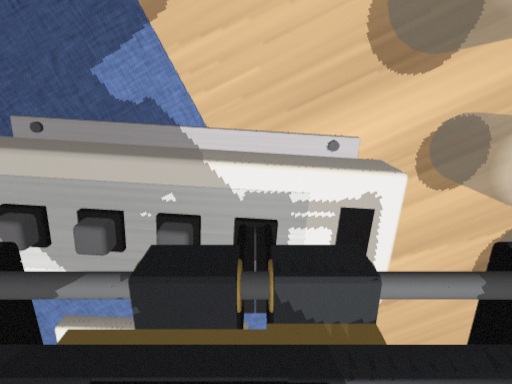

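View pics/s2.png

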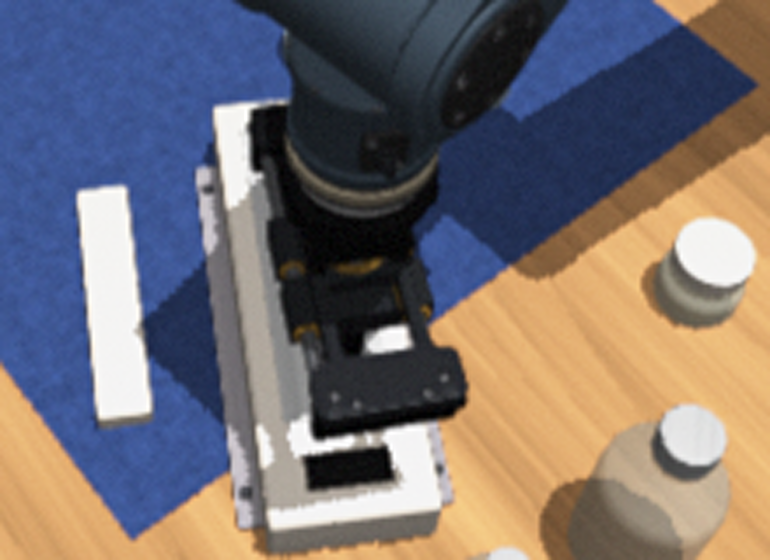

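The fingers are over key 1's collar (wrist column 255, collar 235–277) and the gripper body is clear of the bottle. I'll settle, then step down.

>>> play_rows --moves '[[[0,0,0,0,0,0],[0,0,0,0,0,0]]]'

```text
time_s: 3.65
position: [0.6178, 0.2107, 0.0944]
tcp_rot: [[-0.907, 0.42, 0.003], [0.42, 0.907, 0.0], [-0.003, 0.002, -1.0]]
force: [-0.6, 0.4, 0.5]
opening: 0.008
grasp_force: 0.0
```

>>> play_rows --moves '[[[0,0,2,0,0,0],[0,0,2,0,0,0],[0,0,1,0,0,0],[0,0,0,0,0,0],[0,0,0,0,0,0]]]'

```text
time_s: 4.15
position: [0.6168, 0.2107, 0.0873]
tcp_rot: [[-0.907, 0.42, -0.0], [0.42, 0.907, -0.0], [0.0, -0.0, -1.0]]
force: [0.1, -0.0, -0.5]
opening: 0.003
grasp_force: 0.0
```

>>> play_rows --moves '[[[0,0,2,0,0,0],[0,0,1,0,0,0],[0,0,1,0,0,0],[0,0,0,0,0,0],[0,0,0,0,0,0]]]'

```text
time_s: 4.65
position: [0.6168, 0.2107, 0.0835]
tcp_rot: [[-0.907, 0.42, -0.0], [0.42, 0.907, -0.0], [0.0, -0.0, -1.0]]
force: [0.2, -0.3, -0.4]
opening: 0.007
grasp_force: 0.0
```

>>> play_rows --moves '[[[0,0,1,0,0,0],[0,0,0.5,0,0,0],[0,0,0,0,0,0],[0,0,0,0,0,0]]]'

```text
time_s: 5.05
position: [0.6169, 0.2107, 0.082]
tcp_rot: [[-0.907, 0.42, -0.0], [0.42, 0.907, -0.0], [0.0, -0.0, -1.0]]
force: [-0.1, 0.2, -0.3]
opening: 0.007
grasp_force: 0.0
```

>>> play_rows --moves '[[[0,0,1,0,0,0],[0,0,0,0,0,0],[0,0,0,0,0,0]]]'

```text
time_s: 5.35
position: [0.6168, 0.2107, 0.081]
tcp_rot: [[-0.907, 0.42, -0.0], [0.42, 0.907, -0.0], [0.0, -0.0, -1.0]]
force: [0.5, 0.1, -1.3]
opening: 0.004
grasp_force: 0.0
```

Key 1 gives no contact 3 mm below up height, so it is probably the latched one. I'll tap key 2 as a check on the height.

>>> play_rows --moves '[[[0,0,-12,0,0,0],[1,-25,0,0,0,0],[1,-25,0,0,0,0],[0,0,0,0,0,0],[0,0,0,0,0,0]]]'

```text
time_s: 5.85
position: [0.5947, 0.166, 0.094]
tcp_rot: [[-0.907, 0.421, 0.002], [0.421, 0.907, 0.001], [-0.001, 0.001, -1.0]]
force: [-0.2, 0.2, 0.6]
opening: 0.008
grasp_force: 0.0
```

>>> play_rows --moves '[[[0,0,4,0,0,0],[0,0,4,0,0,0],[0,0,2,0,0,0],[0,0,0,0,0,0],[0,0,0,0,0,0]]]'

```text
time_s: 6.35
position: [0.5945, 0.1668, 0.0831]
tcp_rot: [[-0.907, 0.42, 0.001], [0.42, 0.907, 0.001], [-0.001, 0.001, -1.0]]
force: [0.9, 0.9, 2.0]
opening: 0.004
grasp_force: 1.0
```

>>> play_rows --moves '[[[0,0,1,0,0,0],[0,0,0,0,0,0],[0,0,0,0,0,0]]]'

```text
time_s: 6.65
position: [0.5943, 0.1663, 0.0822]
tcp_rot: [[-0.907, 0.42, 0.001], [0.42, 0.907, 0.0], [-0.0, 0.0, -1.0]]
force: [1.0, 1.7, 1.3]
opening: 0.005
grasp_force: 1.1
```

Key 2 pushes back about 2 N at 69 mm, so it is up. Back to key 1 for the release.

>>> play_rows --moves '[[[0,0,-12,0,0,0],[-1,25,0,0,0,0],[-1,25,0,0,0,0],[0,0,0,0,0,0],[0,0,0,0,0,0]]]'

```text
time_s: 7.15
position: [0.6161, 0.2106, 0.0941]
tcp_rot: [[-0.908, 0.419, -0.001], [0.419, 0.908, -0.001], [0.001, -0.001, -1.0]]
force: [-0.5, -0.4, 0.1]
opening: 0.003
grasp_force: 0.0
```

>>> play_rows --moves '[[[0,0,6,0,0,0],[0,0,6,0,0,0],[0,0,2,0,0,0],[0,0,2,0,0,0],[0,0,0,0,0,0]]]'

```text
time_s: 7.65
position: [0.6162, 0.2101, 0.0778]
tcp_rot: [[-0.907, 0.421, -0.002], [0.421, 0.907, -0.001], [0.001, -0.001, -1.0]]
force: [-1.7, -0.9, 0.7]
opening: 0.008
grasp_force: 0.9
```

>>> play_rows --moves '[[[0,0,1,0,0,0],[0,0,0,0,0,0],[0,0,0,0,0,0]]]'

```text
time_s: 7.95
position: [0.6169, 0.2106, 0.0773]
tcp_rot: [[-0.907, 0.42, 0.0], [0.42, 0.907, -0.0], [-0.0, 0.0, -1.0]]
force: [-1.8, -1.0, 1.9]
opening: 0.001
grasp_force: 1.1
```

Contact at about 64 mm confirms key 1 is latched. Pressing it in.

>>> play_rows --moves '[[[0,0,1,0,0,0],[0,0,1,0,0,0],[0,0,0.5,0,0,0],[0,0,0,0,0,0]]]'

```text
time_s: 8.35
position: [0.617, 0.2107, 0.0753]
tcp_rot: [[-0.907, 0.42, 0.0], [0.42, 0.907, -0.0], [-0.0, 0.0, -1.0]]
force: [-2.2, -1.3, 6.0]
opening: 0.006
grasp_force: 3.3
```

>>> play_rows --moves '[[[0,0,0.3,0,0,0],[0,0,0,0,0,0],[0,0,0,0,0,0],[0,0,0,0,0,0]]]'

```text
time_s: 8.75
position: [0.617, 0.2107, 0.0753]
tcp_rot: [[-0.907, 0.42, 0.001], [0.42, 0.907, -0.0], [-0.001, 0.0, -1.0]]
force: [-3.6, -0.7, 8.4]
opening: 0.006
grasp_force: 4.0
```

It is hard against the stop at 8.4 N, held 0.4 s. I'll let go, then tap key 1 again lightly to check it is up.

>>> play_rows --moves '[[[0,0,-6,0,0,0],[0,0,-12,0,0,0],[0,0,0,0,0,0],[0,0,0,0,0,0],[0,0,0,0,0,0]]]'

```text
time_s: 9.25
position: [0.6167, 0.2107, 0.092]
tcp_rot: [[-0.907, 0.42, -0.0], [0.42, 0.907, 0.0], [0.0, -0.0, -1.0]]
force: [0.4, 0.8, 0.8]
opening: 0.01
grasp_force: 0.0
```

>>> play_rows --moves '[[[0,0,4,0,0,0],[0,0,4,0,0,0],[0,0,1,0,0,0],[0,0,0,0,0,0],[0,0,0,0,0,0]]]'

```text
time_s: 9.75
position: [0.6167, 0.2107, 0.0833]
tcp_rot: [[-0.907, 0.42, -0.0], [0.42, 0.907, -0.0], [0.0, -0.0, -1.0]]
force: [-0.4, -0.8, 3.1]
opening: 0.001
grasp_force: 1.4
```

>>> play_rows --moves '[[[0,0,1,0,0,0],[0,0,0,0,0,0],[0,0,0,0,0,0]]]'

```text
time_s: 10.05
position: [0.6167, 0.2107, 0.0823]
tcp_rot: [[-0.907, 0.42, -0.0], [0.42, 0.907, -0.0], [0.0, -0.0, -1.0]]
force: [-1.3, -0.3, 3.1]
opening: 0.008
grasp_force: 1.5
```

Key 1 now pushes back at up height (3 N at 69 mm). I'll retreat straight up and take a last look.

>>> play_rows --moves '[[[0,0,-20,0,0,0],[0,0,-40,0,0,0],[0,0,-45,0,0,0],[0,0,-45,0,0,0],[0,0,0,0,0,0]]]'

```text
time_s: 10.55
position: [0.6214, 0.2115, 0.2397]
tcp_rot: [[-0.907, 0.42, 0.015], [0.42, 0.907, 0.002], [-0.013, 0.009, -1.0]]
force: [1.2, 1.1, 0.8]
opening: 0.007
grasp_force: 0.0
```

>>> play_rows --moves '[[[0,0,0,0,0,0],[0,0,0,0,0,0],[0,0,0,0,0,0]]]'

```text
time_s: 10.85
position: [0.6156, 0.2104, 0.2299]
tcp_rot: [[-0.907, 0.42, -0.004], [0.42, 0.907, -0.001], [0.004, -0.003, -1.0]]
force: [-1.3, 0.7, 0.5]
opening: 0.005
grasp_force: 0.0
```

```bash
python3 look.py w3
```

```text
10.85 [0.61561471 0.21043748 0.22990956] [[-0.907, 0.42, -0.004], [0.42, 0.907, -0.001], [0.004, -0.003, -1.0]] [-1.31535488  0.67458187  0.48362667] 0.004732854717552992
spot1 [157. 174.] 0.8 [0.5697 0.1197 0.07  ]
spot1 [112. 177.] 0.73 [0.5536 0.0751 0.07  ]
spot1 [203. 177.] 0.66 [0.5928 0.161  0.07  ]
box [208. 166.] 0.73 [0.5952 0.1544 0.    ]
bottle [365.  30.] 0.93 [0.5309 0.3838 0.    ]
bottle [385. 122.] 0.69 [0.6366 0.3724 0.    ]
bottle [435. 193.] 0.59 [0.7502 0.4041 0.    ]
jar [45. 23.] 0.66 [0.3757 0.0654 0.    ]
jar [ 27. 124.] 0.65 [ 0.4559 -0.0209  0.    ]
```

View pics/w3.png

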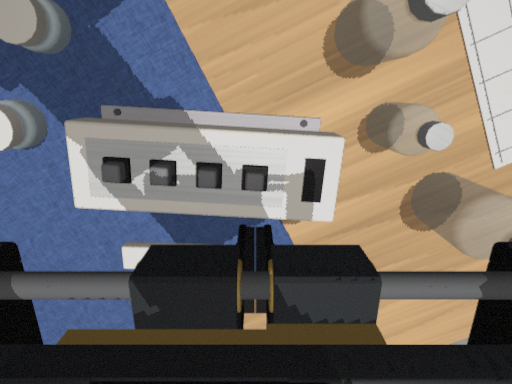

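The four keys (columns 116–255, row ~175) all look alike and up. The bottle and jar have not moved, and the case shows in place at (125,257).

```bash
python3 -c "
from rig import bot
print(bot.hand_in())"
```

```text
the job is handed in; nothing more can be done
None
```

Key 1, next to the vent, was the latched one: I pressed it fully in (about 8 N), a light re-tap showed it up, the other keys look up (only key 2 was tapped), the bottle, jar and case look unmoved, and the job is handed in after about 11 s of robot time.

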